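Crank the test rig's clamp cam onto its dwell

TASK

Two small hand-cranked cam clamps stand on the bench. On the one whose cam has a broad nose (not the plain round disc), turn the crank until the cam's nose has pushed the follower all the way out and its roller rests on the dwell, so that the jaw stays closed on the clear specimen bar, then let go. Leave the crank of the round-disc clamp alone.

Things in the scene. Friction and masses are not known exactly. Their poses are not given: they have to be found in the camera images.
- cam_rig: the clamp to work, fixed: 205x90 mm base plate, upright camshaft, steel cam with a broad rounded nose (radius 37 mm over 50 degrees: the dwell; 21 mm elsewhere). Origin on the shaft axis at bench level; +x points along the follower to the jaw and clear bar. The crank arm points opposite to the nose: mid-dwell is when it points along -x, away from the follower; within 25 degrees is still dwell.
- cam_handle (a point): on the axis of its crank handle, 50 mm from the shaft axis, 98 mm up. The handle: upright black round grip, diameter 18 mm, from 69 to 119 mm up; it spins on its pin, so it can be held from above without turning the hand. Arm's top 66 mm up; the rest of the clamp is under 70 mm. The crank goes round either way to the dwell with about 3 N at the handle and stays where left.
- cam_follower (a joint): travel (m) of its sprung follower (brass roller, rod, jaw) along +x of cam_rig: 0 drawn back, roller on the cam's small radius; 0.016 all the way out, roller on the dwell and jaw closed on the clear bar (gap shut from 16 mm). A spring of 1 to 2 N holds the roller to the cam.
- ecc_handle (a point): the same point on the crank handle of the other clamp, which is alike but for its cam: a larger plain round disc, 68 mm across, set off-centre. To be left alone.

How it is judged (in metres and radians):
At the end, for the whole second after the job is handed in: the follower of the lobed-cam clamp is out by at least 14.6 of its 16 mm, resting on the cam's dwell, and at rest with the handle released (value of joint cam_follower above 0.0146 m and velocity of joint cam_follower between -0.003 and 0.003 m/s); the robot touches nothing.
It fails at once if the crank handle of the round-disc clamp is moved by more than 15 mm (distance of ecc_handle from where it was at the start of the episode above 0.015 m).
It also fails if it takes over 38 s, if anything falls off the work surface, if the arm or the gripper's body presses on something with over 40 N, if the wrist force passes 120 N, or if a joint passes its speed limit or range.

ROBOT

A 6-joint arm with a two-finger parallel gripper is mounted at the origin on a cart in front of the work surface, level with it; the furniture and walls round the work are solid. World frame = base frame: x ahead of the robot, y to its left, z up, the work surface at z = 0. Lengths are in mm, angles in rad, forces in N, time in s.
With the tool pointing down it reaches from about 275 to 825 mm from the base axis. Payload 5.2 kg.
Tool frame: the origin (TCP) lies at the very end of the fingers, on their centre line; the grasp point (between the pads) lies 19 mm behind it; z points along the fingers, y is the direction in which the jaws open and shut (so a half turn about z gives the same grasp; the last joint's range is limited). The gripper opens to 93 mm and grips with 3 to 60 N. Pads are 15 mm wide; open, the fingers measure 128 mm over their backs; the gripper's body (75 mm by 188 mm) begins 65 mm behind the grasp point.
Start: joints at [-1.432, 0.259, 1.535, -0, 1.348, -0.203], TCP at [184.372, -518.181, 218.653] pointing down, gripper open.
Joint ranges: [-3.14, 3.14], [-0.91, 2.08], [0.19, 2.58], [-1.22, 4.36], [0.22, 2.71], [-3.12, 3.12]. Speed limits (rad/s): [2.57, 2.57, 3.14, 3.14, 3.14, 3.14].

INTERFACE

Orientations are given as [roll, pitch, yaw] about the fixed x, y, z axes, in that order (R = Rz(yaw) Ry(pitch) Rx(roll)).
In Python, from bench import robot gives the robot as it stands. The module is installed in compiled form; this text tells all that it offers. Calls block until the motion is done:
- robot.move_ptp(position, orientation): joint-space move of the TCP to a pose.
- robot.move_linear(position, ori=None, speed=150, f_stop=None): straight line of the TCP; ori=None keeps the orientation; speed is the mean speed in mm/s. With f_stop (N) it stops when the force on the tool has changed by that much, and returns True; else False.
- robot.move_j(angles): joint-space move.
- robot.move_gripper(opening): opening from 0.0 (shut) to 1.0 (fully open); the grip force is fixed at half the most; returns when the fingers have stopped.
- robot.sleep(seconds).
- robot.inverse_kinematics(position, orientation): joint angles nearest the present ones, or None.
- robot.get_image(name): name is "scene" or "top" or "wrist"; returns a dict with "img" (400x640x3 uint8, blue, green, red), "fovy" (degrees; the focal length in pixels is half the picture's height over the tangent of half this angle, whatever the lens; pixels are square), "cx", "cy" (the principal point, pixels), "eye" and "orientation" of the camera in the world. Camera axes: x right, y down, z forward; pixel columns grow to the right and rows downward; lengths in mm; the calibration is good to about 2 mm. The wrist camera is an equidistant fisheye: a pixel r from the principal point sees the ray r / f radians off the axis. A picture is of the moment at which its call begins. There is no depth.
A pose or a line that the arm cannot do raises robot.MotionError and nothing moves.
- robot.hand_in(): hands the job in, once; it reports no verdict.
Readings, each from a call of its own:
- robot.current_t(): time.
- robot.current_qpos(): joint angles.
- robot.current_joint_vel(): joint speeds.
- robot.current_joint_efforts(): joint torques, N m.
- robot.current_tcp_pos(): TCP position.
- robot.current_eef_rot(): TCP orientation.
- robot.current_contact_force(): force on the tool from outside, world axes, zero at the start.
- robot.current_ft_torque(): the same for the moment, N m.
- robot.current_gripper_width(): opening from 0.0 (shut) to 1.0 (fully open).
Only numpy, scipy, OpenCV 4.12 (cv2) and the standard library are available. Lean on these libraries where they do the work, as an engineer would, in place of code of your own. Each camera call takes 0.05 s, during which the arm holds its last target.

## Working session

There is one attempt and no reset: what is moved stays moved. The work goes in short steps, each a Python script; the robot and the scene stay as the last script left them, time stands still between calls to the robot, and variables do not carry over. Pictures are saved under pics/ and viewed, and the job is handed in when it is done.

```bash
mkdir -p pics; cat > h.py <<'E'
from bench import robot
import cv2, numpy as np
def snap(n,tag):
    d=robot.get_image(n); cv2.imwrite(f'pics/{tag}.png',d['img']); 
    import pickle; pickle.dump(d,open(f'pics/{tag}.pkl','wb')); return d
def ray(d,u,v):
    from scipy.spatial.transform import Rotation as R
    f=200/np.tan(np.radians(d['fovy'])/2)
    o=np.array(d['orientation'])
    M=R.from_euler('xyz',o).as_matrix() if o.size==3 else o
    x,y=u-d['cx'],v-d['cy']
    if d.get('fish'):
        r=np.hypot(x,y);t=r/f; k=np.array([np.sin(t)*x/r,np.sin(t)*y/r,np.cos(t)])
    else: k=np.array([x/f,y/f,1])
    return np.array(d['eye']),M@k
def at(d,u,v,z):
    e,k=ray(d,u,v); return e+k*(z-e[2])/k[2]
E
python3 - <<'E'
from h import *
for n in ['scene','top','wrist']:
    d=snap(n,n+'0'); print(n,{k:d[k] for k in d if k!='img'})
print(robot.current_t(),robot.current_eef_rot())
E
```

```text
scene {'fovy': 44.69454237129282, 'cx': 320.62976118518486, 'cy': 193.93699426327944, 'eye': array([255.2922516 , 428.94408524, 724.77793463]), 'orientation': array([-2.40121765, -0.00753448, -2.5574334 ])}
top {'fovy': 50.522574320431175, 'cx': 315.82123978342287, 'cy': 198.02132898870553, 'eye': array([451.25408155, -57.0046905 , 925.08053743]), 'orientation': array([-3.03991021, -0.0257928 , -1.55744758])}
wrist {'fovy': 65.70646984690485, 'cx': 315.8836952181587, 'cy': 200.27928173524043, 'eye': array([ 253.48592454, -493.62079276,  384.28805633]), 'orientation': array([ 2.87636682e+00,  2.47654108e-03, -1.22739210e+00])}
0.15 [-3.14022112e+00 -2.69917346e-04  3.41788549e-01]
```

View pics/top0.png

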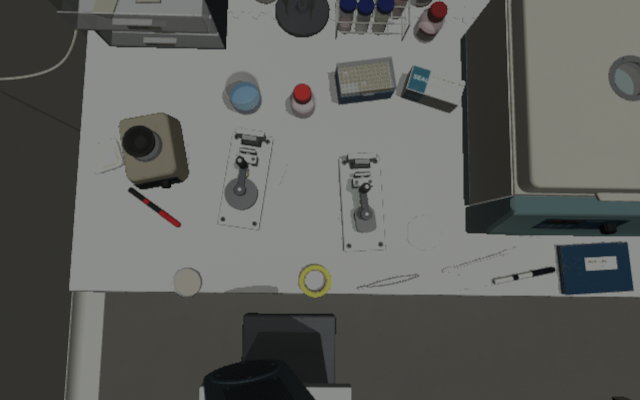

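View pics/scene0.png

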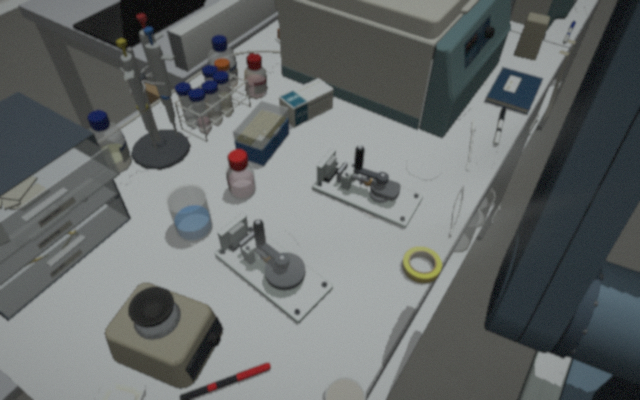

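```bash
python3 - <<'E'
import cv2
a=cv2.imread('pics/top0.png')
cv2.imwrite('pics/c1.png',cv2.resize(a[140:260,320:420],None,fx=5,fy=5,interpolation=cv2.INTER_CUBIC))
cv2.imwrite('pics/c2.png',cv2.resize(a[120:240,205:305],None,fx=5,fy=5,interpolation=cv2.INTER_CUBIC))
E
```

```text
(no output)
```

View pics/c1.png

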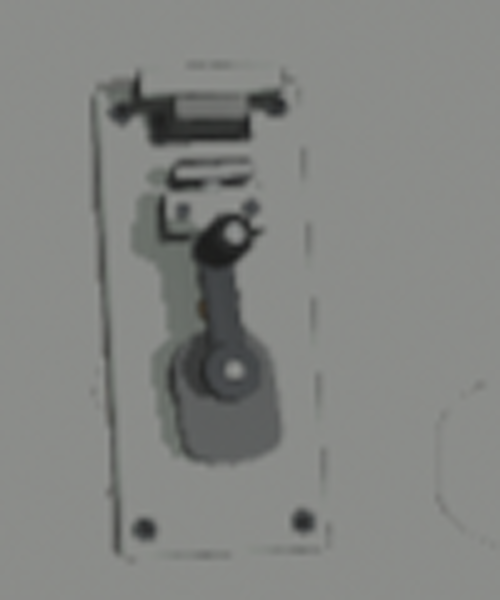

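View pics/c2.png

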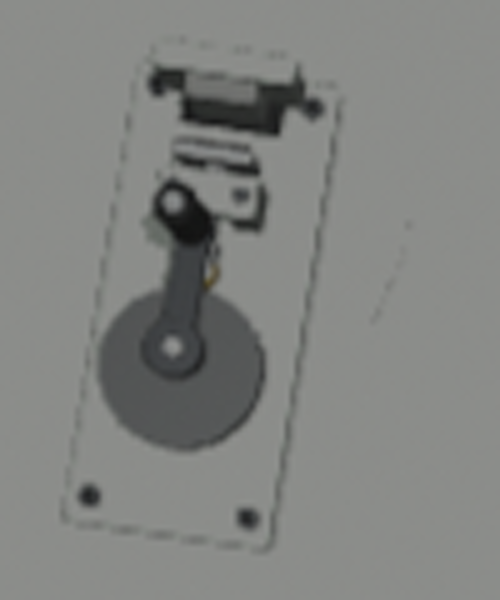

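```bash
python3 - <<'E'
import cv2,pickle
from h import at
import numpy as np
d=pickle.load(open('pics/top0.pkl','rb'))
f=lambda x,y,z:at(d,320+(x-2)/5,140+(y-2)/5,z).round(1)
s=f(233,370,68);h=f(235,234,119);print(s,h,np.hypot(*(h-s)[:2]))
ps=[f(*p,6) for p in[(97,90),(300,83),(118,555),(328,548)]];print(ps)
print('holes',f(145,529,6),f(303,521,6))
g=lambda x,y,z:at(d,205+(x-2)/5,120+(y-2)/5,z).round(1)
print('ecc',g(172,346,68),g(173,202,119))
a=cv2.imread('pics/scene0.png')
cv2.imwrite('pics/c3.png',cv2.resize(a[135:235,300:430],None,fx=6,fy=6,interpolation=cv2.INTER_CUBIC))
E
```

```text
[ 508.8 -180.8   68. ] [ 557.8 -174.1  119. ] 49.45593998702274
[array([ 635.8, -129.4,    6. ]), array([ 640.6, -219.3,    6. ]), array([ 432.3, -140. ,    6. ]), array([ 436.5, -231. ,    6. ])]
holes [ 443.6 -151.7    6. ] [ 448.  -220.2    6. ]
ecc [555.3  78.2  68. ] [604.9  71.5 119. ]
```

View pics/c3.png

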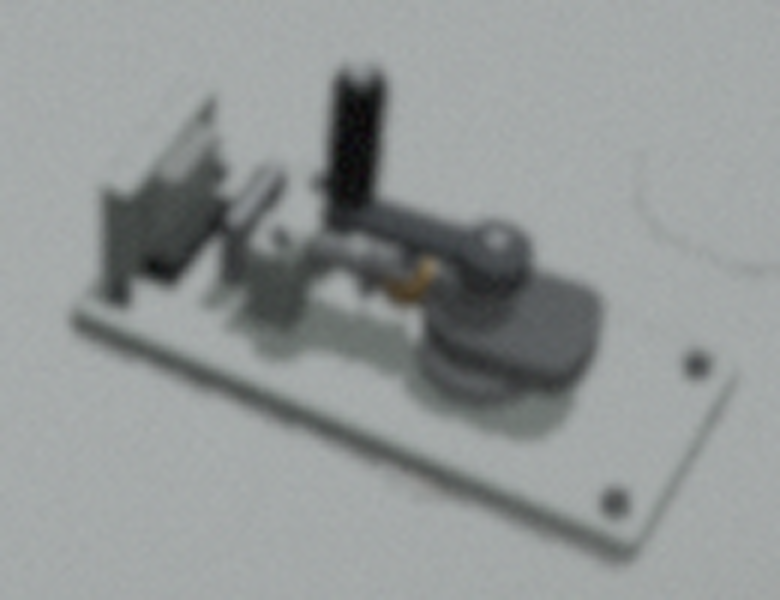

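```bash
python3 - <<'E'
import pickle
from h import *
t=pickle.load(open('pics/top0.pkl','rb'));d=pickle.load(open('pics/scene0.pkl','rb'))
f=lambda x,y,z:at(d,300+(x-2.5)/6,135+(y-2.5)/6,z).round(1)
print('scene shaft',f(498,238,68),f(498,238,74),'handle',f(362,72,119))
print('base corners',f(735,372,6),f(630,545,6),f(75,315,6))
for (u,v) in [(467,235),(465,30),(513,195)]:
  print([at(t,u,v,z).round(0) for z in (0,150,300)])
for p,y in [((330,-200,220),0.),((557,-174,200),0.),((557,-174,80),0.),((459,-184,80),3.1)]:
  print(robot.inverse_kinematics(p,[np.pi,0,y]))
print(robot.current_t())
E
```

```text
scene shaft [ 512.3 -182.4   68. ] [ 509.9 -176.8   74. ] handle [ 561.9 -175.1  119. ]
base corners [ 440.9 -228.8    6. ] [ 436.5 -143.2    6. ] [ 637.8 -128.     6. ]
[array([ 470., -413.,    0.]), array([ 467., -355.,  150.]), array([ 464., -297.,  300.])]
[array([ 941., -419.,    0.]), array([ 862., -360.,  150.]), array([ 782., -302.,  300.])]
[array([ 560., -518.,    0.]), array([ 542., -443.,  150.]), array([ 525., -368.,  300.])]
[-8.36102791e-01 -4.88304176e-02  1.88199781e+00 -4.44089210e-16
  1.30842526e+00  7.34693535e-01]
[-4.93816343e-01  3.31142164e-01  1.48090094e+00 -4.44089210e-16
  1.32954955e+00  1.07697998e+00]
[-4.93816343e-01  4.42135681e-01  1.63109036e+00 -4.44089210e-16
  1.06836661e+00  1.07697998e+00]
[-0.60723748  0.30334288  1.85081671  0.          0.98743307 -2.13644115]
0.15
```

```bash
python3 - <<'E'
from h import *
robot.move_ptp((330,-200,220),[np.pi,0,0.14])
robot.move_ptp((560,-174.6,190),[np.pi,0,0.14])
snap('wrist','w1')
print(robot.move_linear((560,-174.6,81),speed=120,f_stop=8), robot.current_contact_force())
robot.move_gripper(0.27)
print(robot.current_tcp_pos(),robot.current_contact_force(),robot.current_gripper_width(),robot.current_t())
snap('scene','s1'); d=snap('wrist','w2')
a=cv2.imread('pics/s1.png')
cv2.imwrite('pics/s1c.png',cv2.resize(a[60:235,280:450],None,fx=3,fy=3,interpolation=cv2.INTER_CUBIC))
E
```

```text
False [-0.47688859  0.63186209 -0.17761942]
[ 559.97491185 -174.59210468   81.00042985] [0.23276849 0.00333114 0.5958438 ] 0.26969610363827234 4.6667
```

View pics/s1c.png

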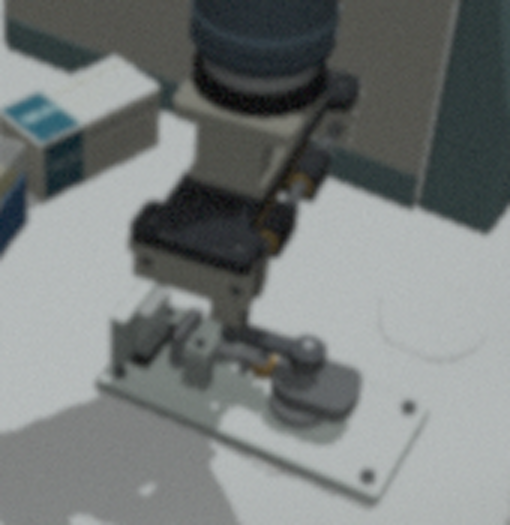

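View pics/w2.png

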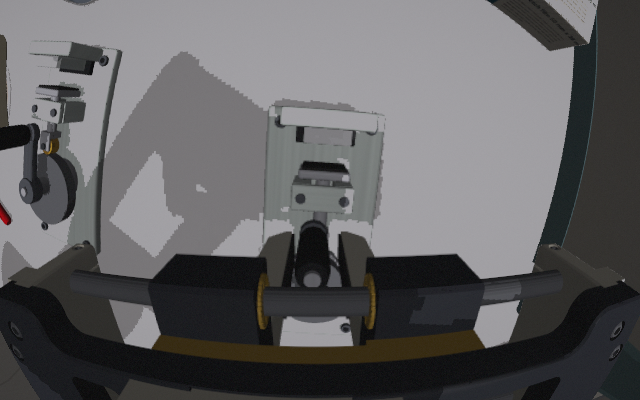

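```bash
python3 - <<'E'
import pickle,cv2
from h import *
for n in ('w2','w1'):
  d=pickle.load(open(f'pics/{n}.pkl','rb'));d['fish']=1
  print(d['eye'])
  if n=='w2': print(at(d,312,281,119))
cv2.imwrite('pics/w1c.png',cv2.resize(d['img'][120:320,200:440],None,fx=3,fy=3))
E
```

```text
[ 632.6475066  -164.51425763  247.34676391]
[ 558.53593253 -173.09386095  119.        ]
[ 631.90462635 -165.19376747  356.08878631]
```

View pics/w1c.png

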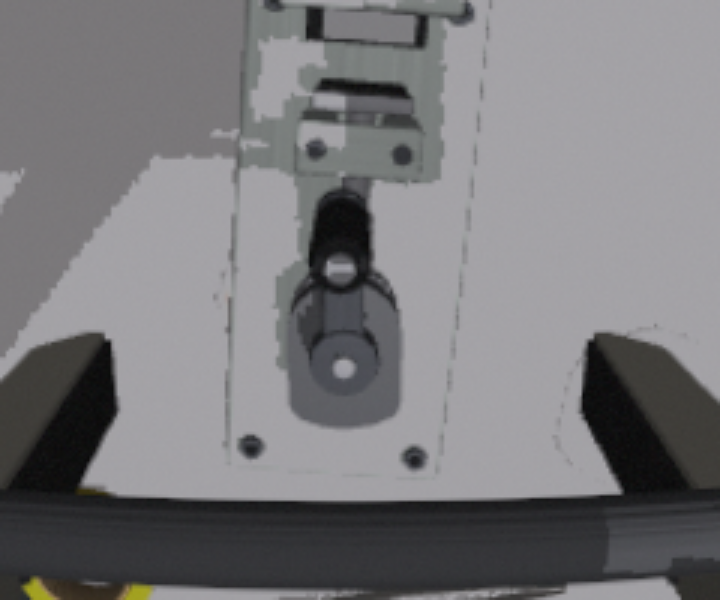

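```bash
python3 - <<'E'
import pickle
from h import *
d=pickle.load(open('pics/w1.pkl','rb'));d['fish']=1
p=lambda x,y,z:at(d,200+x/3,120+y/3,z).round(1)
print('shaft',p(344,368,68),p(344,368,74),'handle',p(341,267,119),'holes',p(251,446,6),p(414,457,6))
E
```

```text
shaft [ 509.8 -181.    68. ] [ 512.3 -180.7   74. ] handle [ 560.2 -173.3  119. ] holes [ 441.8 -150.3    6. ] [ 446.4 -219.7    6. ]
```

```bash
python3 - <<'E'
from h import *
c=np.array([510,-181.]);ok=True
angs=np.radians(np.linspace(16,186,18))
def pose(a):return (c[0]+50*np.cos(a),c[1]+50*np.sin(a),81),[np.pi,0,(a+np.pi)%(2*np.pi)-np.pi]
for a in angs:
    p,o=pose(a)
    hit=robot.move_linear(p,o,speed=30,f_stop=25)
    F=robot.current_contact_force()
    print(round(np.degrees(a)),hit,F.round(1),round(robot.current_t(),2))
    if hit: break
snap('scene','s2');snap('wrist','w3')
E
```

```text
16 False [ 0.1  0.  -0. ] 5.17
26 False [-0.2 -0.8  0.6] 5.62
36 False [ 0.  -0.4 -0.8] 6.06
46 False [-0.1 -0.4  1.4] 6.5
56 False [ 0.3 -0.2  1.2] 6.94
66 False [ 0.5 -0.3 -0. ] 7.38
76 False [ 0.  -0.5  1. ] 7.83
86 False [ 0.4 -0.6  1.2] 8.27
96 False [ 0.7 -0.8  0.9] 8.71
106 False [0.4 0.5 0.2] 9.15
116 False [0.9 0.7 0.3] 9.59
126 False [1.2 0.2 1. ] 10.03
136 False [1.9 2.4 0.2] 10.47
146 False [0.4 1.6 1.4] 10.92
156 False [0.8 0.3 2. ] 11.36
166 False [0.7 0.3 0.8] 11.8
176 False [-1.   1.2  1.5] 12.24
186 False [-0.9  1.2 -0.5] 12.68
```

```bash
python3 - <<'E'
import cv2
a=cv2.imread('pics/s2.png');
cv2.imwrite('pics/s2c.png',cv2.resize(a[90:245,280:450],None,fx=4,fy=3.8,interpolation=cv2.INTER_CUBIC))
E
```

```text
(no output)
```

View pics/s2c.png

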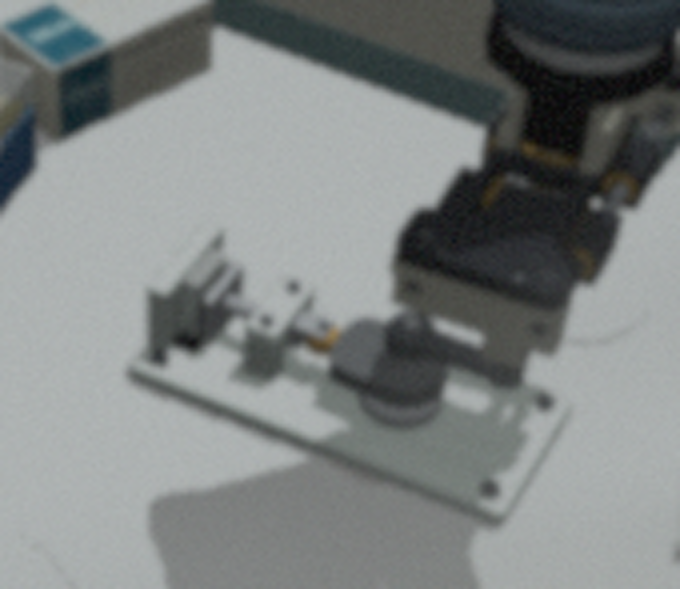

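View pics/w3.png

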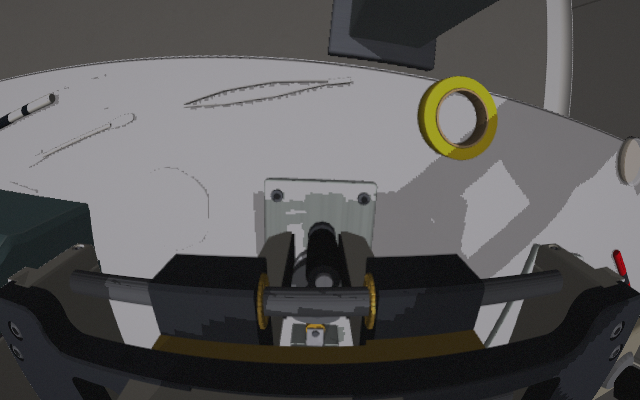

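```bash
python3 - <<'E'
from h import *
robot.move_gripper(0.5)
p=robot.current_tcp_pos()
robot.move_linear((p[0],p[1],190),speed=120)
robot.move_linear((330,-200,220),speed=150)
snap('scene','s3');d=snap('top','t3');print(robot.current_t(),robot.current_contact_force())
cv2.imwrite('pics/t3c.png',cv2.resize(d['img'][140:260,320:420],None,fx=5,fy=5,interpolation=cv2.INTER_CUBIC))
a=cv2.imread('pics/s3.png');
cv2.imwrite('pics/s3c.png',cv2.resize(a[135:235,300:430],None,fx=6,fy=6,interpolation=cv2.INTER_CUBIC))
E
```

```text
15.575 [-0.2823885   0.38558452 -0.71087159]
```

View pics/t3c.png

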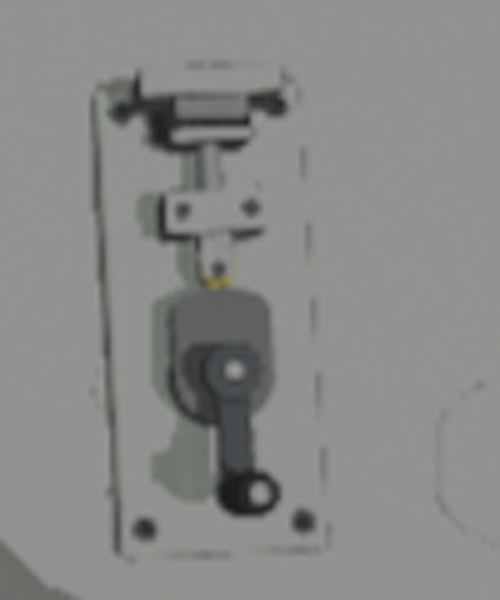

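View pics/s3c.png

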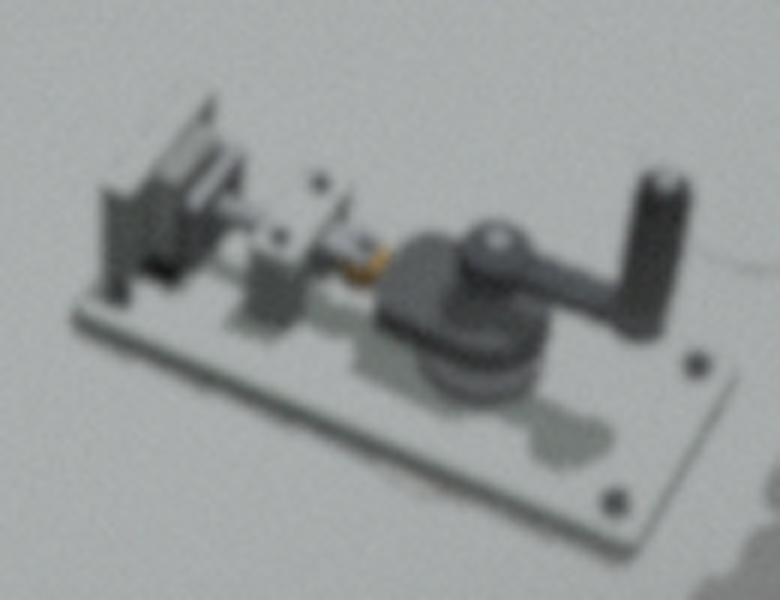

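```bash
python3 - <<'E'
from h import *
import pickle
d=pickle.load(open('pics/t3.pkl','rb'))
f=lambda x,y,z:at(d,320+(x-2)/5,140+(y-2)/5,z)
v=f(258,492,119)-f(233,370,68);print(v,np.degrees(np.arctan2(v[1],v[0])))
print(robot.current_t()); robot.hand_in()
E
```

```text
[-49.72632869  -2.22753105  51.        ] -177.43510400019343
15.575
the job is handed in; nothing more can be done
```

I turned the crank of the broad-nosed clamp (the one on the robot's right) about 175° on to its dwell, with the handle held loosely between the fingers. Then I opened the gripper, lifted clear and handed in at 15.6 s.

- **Final position:** in the last top and scene pictures the nose faces the brass roller and the jaw is against the clear bar. The crank measures about 182.6° against a mid-dwell of about 183.5°, well inside the 25° tolerance. I judged the follower's travel from the pictures only, as there is no reading of it.
- **Forces:** the readings I took while turning stayed under about 4 N, and the last one, with the arm clear, was under 1 N.
- **Other clamp:** the arm and gripper did not go near the round-disc clamp. I did not measure its handle again at the end.
- **Disagreements:** the cameras differed by up to about 4 mm on the shaft and handle positions. I used a value between them, and the loose hold took up the difference. No check failed.

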